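# Level the appliance shelf and hold it down

## Task

Swing the level bar on the small appliance shelf shut until it clicks home in its clip. Then take the round knob of the levelling foot, push it fully down against its spring and turn it until the bubble comes to rest between the two rings. Finish while still holding the knob pushed fully down with the bubble centred, and leave the other things where they stand.

Things in the scene. Friction and masses are not known exactly. Their poses are not given: they have to be found in the camera images.
- stand: low appliance shelf on a fixed dark steel base plate, 180 x 320 mm. Origin: centre of its underside; y along its length towards the knob end, x across it (away from the robot at yaw 0), z up. A pale board (top about 75 mm up) is hinged at the end y = -140 mm, 52 mm up; its other end rides on the levelling foot. The foot angle that makes it level differs from run to run.
- shelf (a joint): how far the board is pushed down on its foot's spring: 0 = up, 0.018 rad = fully down on a solid stop (the knob then stands 4.7 mm lower). At the knob the spring begins to give at about 2.5 N and is down at about 6.5 N; 10 to 15 N is a firm push. It springs up when let go. The travel is small next to the noise of a reading: average, or go by the force.
- foot_knob: black ribbed round knob of the levelling foot, 36 mm in diameter, clear for 50 mm round its axis; origin on its axis at the board's upper face, grip part 16 to 40 mm above that. Counter-clockwise from above raises its end of the board: 0.025 rad of tilt and 6.5 mm of climb per radian. Level (pushed down) lies 0.5 to 1.5 rad counter-clockwise of its start. Friction 0.2 Nm holds it.
- knob_grip (a point): point on the knob's axis near the middle of its grip part, 30 mm above the board, 14 mm below the knob's top
- level_bar (a joint): swing of the level bar about its upright pivot: 0 = shut in the clip, along the shelf; grows to 1.35 rad as its free end swings towards the robot (it starts open). At about 0.03 rad its nose must be pushed past a sprung ball on the clip post (about 1.5 to 2 N at the peg); beyond that the bar lies home against its stop and stays.
- bar_pivot (a point): the level bar's pivot axis. The bar is flat aluminium, 22 mm wide, 6 mm thick, 215 mm long from the pivot, lying 11 mm above the board; this point is on its upper face. Its y axis points along the bar to the free end.
- bar_peg (a point): upright steel peg on the bar to move it by, 12 mm in diameter (15 mm over its cap), 160 mm from the pivot; this point is 20 mm above the bar's upper face, the peg's top is 14 mm higher
- vial_middle (a point): centre of the clear tube (spirit level vial, 64 mm long, 14 mm in diameter) on the bar, 85 mm from the pivot; y runs along the tube towards the bar's free end. Two white rings round the tube lie 9.8 mm either side of this point
- bubble_mid (a point): centre of the white bubble (13 mm long) in the vial; it drifts to the higher end and settles in about 1 s. With the bar shut it moves 11 mm along the tube per radian of the knob, towards the knob end as that end rises, and 8 mm away from it as the board is pushed down on its spring. Centred: at vial_middle along the tube (its y).
- salt_shaker: clear salt shaker with a grey cap, 44 mm across, 90 high; origin at the centre of its underside; to be left alone
- egg_cup_0: pale egg cup, 47 mm across, 48 high; origin at the centre of its underside; to be left alone
- pepper_mill: dark wooden pepper mill, 58 mm across, 150 high; origin at the centre of its underside; to be left alone
- spice_tin: round pale spice tin, 65 mm across, 62 high; origin at the centre of its underside; to be left alone
- mug_right: small terracotta mug, 64 x 88 mm, 49 high; origin at the centre of its underside; to be left alone
- matchbox: matchbox lying flat, 36 x 54 mm, 15 high; origin at the centre of its underside; to be left alone
- cork_0: bottle cork standing on end, 24 mm across, 40 high; origin at the centre of its underside; to be left alone

How it is judged (in metres and radians):
On the way, in this order (a step that is already met when the one before it is completed fails the run):
1. the level bar is shut in its clip (value of joint level_bar below 0.02 rad), for 0.2 s.
2. the knob is held and pushed fully down, the bar still shut (value of joint level_bar below 0.02 rad and value of joint shelf above 0.0155 rad and contact force between the fingers and foot_knob above 2 N), for 0.2 s.
At the end, for the whole second after the job is handed in: The level bar is home in its clip (within 0.02 rad of shut), the fingers hold the knob (more than 2 N) and keep it pushed down to its stop (shelf joint over 0.0155 of 0.018 rad), still, and the bubble rests between the rings (centre within 3.3 mm of the vial's middle) (all of step 2 and y of bubble_mid in the frame of vial_middle between -0.0033 and 0.0033 m and linear speed of foot_knob below 0.01 m/s); the arm keeps its last pose, push and grip.
It fails at once if one of the other things is pushed away (distance of any of salt_shaker, egg_cup_0, pepper_mill, spice_tin, mug_right, matchbox, cork_0 from where it was at the start of the episode above 0.03 m).
It fails at once if one of the other things is tipped over (angle between any of salt_shaker, egg_cup_0, pepper_mill, spice_tin, mug_right, matchbox, cork_0's own z axis and vertical above 0.5 rad).
It also fails if it takes over 66 s, if anything falls off the work surface, if the arm or the gripper's body presses on something with over 40 N, if the wrist force passes 120 N, or if a joint passes its speed limit or range.

## Robot

A 6-joint arm with a two-finger parallel gripper is mounted at the origin on a cart in front of the work surface, level with it; the furniture and walls round the work are solid. World frame = base frame: x ahead of the robot, y to its left, z up, the work surface at z = 0. Lengths are in mm, angles in rad, forces in N, time in s.
With the tool pointing down it reaches from about 300 to 775 mm from the base axis. Payload 14.6 kg.
Tool frame: the origin (TCP) lies at the centre of the arm's flange, where the gripper is bolted on; the fingertips stand 199 mm ahead of it and the grasp point (between the pads) lies 180 mm ahead of it; z points along the fingers, y is the line along which they close (so a half turn about z gives the same grasp; the last joint's range is limited). The gripper opens to 94 mm and grips with 3 to 60 N. Pads are 16 mm wide; open, the fingers measure 119 mm over their backs; the gripper's body (75 mm by 177 mm) begins 78 mm behind the grasp point.
Start: joints at [1.123, 0.3, 1.521, -0, 1.321, -0.067], TCP at [204.412, 510.594, 404.646] pointing down, gripper open.
Joint ranges: [-3.03, 3.03], [-0.79, 2.21], [0.23, 2.52], [-1.04, 4.18], [0, 3.07], [-2.55, 2.55]. Speed limits (rad/s): [2.22, 2.22, 2.57, 3.14, 3.14, 3.14].

## Interface

Orientations are given as [roll, pitch, yaw] about the fixed x, y, z axes, in that order (R = Rz(yaw) Ry(pitch) Rx(roll)).
In Python, from cell import manip, optics, workorder gives the robot as it stands.
- The arm moves only by the tool step_arm, never from a script. Its argument "increments" is a list that holds one entry, the list of rows, each a list of 7 numbers: the turn, a rotation vector about the tool's x, y, z as a fraction of full scale, then the shift along the tool's x, y, z as a fraction of full scale, then the closure, from -1 (fully open) to 1 (shut). In form: [[[wx, wy, wz, tx, ty, tz, fingers], ...]]. A call has 1 to 5 rows; each row shifts and turns the commanded pose from where the row before left it, along the tool's axes as they then stand; what a row does not reach is not made up. Full scale, the value 1, is 40 mm for a shift and 45 degrees for a turn. A row lasts 1/10 s, in which the tool goes at most 50 mm and 8.59 degrees, less where a joint would pass 70% of its speed; a pose out of reach is approached as far as the arm can. A call with a number of a shift or a turn outside -1 to 1 is refused whole. A call with a gripper value outside its range is refused whole. The fingers move at their own pace and stop on an object; "newtons" is the grip in N (left out, the last holds). Time passes only in rows, so rows that do not move let the fingers close. It gives the time, the measured TCP pose, the force, the opening and the grip force at its end, in the units of the state.
- manip.read_state(): the state, without advancing time (a new reading comes with each control period).
- optics.camera(name): name is "scene" or "top"; returns a dict with "frame" (480x640x3 uint8, red, green, blue), "range_z" (480x640 float32, mm along the optical axis (not along the pixel's ray), 0 where there is no reading), "mtx" (3x3 intrinsics, pixels), "distortion" ([k1, k2, p1, p2, k3] as OpenCV has them; the pictures are not rectified), "cam_to_world" (4x4, takes a point from camera to world coordinates). Camera axes: x right, y down, z forward; pixel columns grow to the right and rows downward; lengths in mm; the calibration is good to about 2 mm. A picture is of the moment at which its call begins.
- workorder.sign_off(): hands the job in; it is judged then, once.
The state is a dict: "clock": time; "joints": joint angles; "qd": joint speeds; "effort": joint torques, N m; "eef_pos": TCP position; "eef_rot": TCP orientation; "wrist_force": force on the tool from outside, world axes, zero at the start; "moment": the same for the moment, N m; "finger_gap": finger opening in mm; "finger_force": force on a finger pad.
Only numpy, scipy, OpenCV 4.12 (cv2) and the standard library are available. Lean on these libraries where they do the work, as an engineer would, in place of code of your own. Each camera call takes 0.05 s, during which the arm holds its last target. There are 200 camera calls.

## Working session

There is one attempt and no reset: what is moved stays moved. The work goes in short steps, Python scripts to look and compute and a tool call to move; the robot and the scene stay as the last step left them, time stands still between calls to the robot, and variables do not carry over. Pictures are saved under pics/ and viewed, at most 10 in all, crops included, and the job is handed in when it is done.

Besides the shell and the picture viewer there is one more tool, called by a JSON object that holds its "name" and its "arguments". step_arm: Moves the arm, as the interface text tells. Its arguments: {"type":"object","properties":{"increments":{"type":"array","items":{"type":"array","items":{"type":"array","items":{"type":"number"}}}},"newtons":{"type":"number"}},"required":["increments"]}

```bash
ls; mkdir -p pics; cat > h.py <<'E'
import numpy as np, cv2
from cell import manip, optics, workorder
def cam(n,save=None):
    c=optics.camera(n)
    if save: cv2.imwrite('pics/'+save,cv2.cvtColor(c['frame'],cv2.COLOR_RGB2BGR))
    return c
def pts(c,uv,z=None):
    "pixels -> world; by plane height z, or by range"
    uv=np.array(uv,float).reshape(-1,1,2)
    T=np.array(c['cam_to_world']);n=cv2.undistortPoints(uv,np.array(c['mtx']),np.array(c['distortion'],float))[:,0]
    d=np.c_[n,np.ones(len(n))]
    if z is None:
        r=np.array([c['range_z'][int(round(v)),int(round(u))] for u,v in uv[:,0]])
        return (d*r[:,None])@T[:3,:3].T+T[:3,3]
    w=d@T[:3,:3].T
    return T[:3,3]+w*((z-T[2,3])/w[:,2])[:,None]
def proj(c,P):
    T=np.linalg.inv(np.array(c['cam_to_world']));r,_=cv2.Rodrigues(T[:3,:3])
    return cv2.projectPoints(np.array(P,float).reshape(-1,1,3),r,T[:3,3],np.array(c['mtx']),np.array(c['distortion'],float))[0][:,0]
E
python3 - <<'E'
from h import *
print(manip.read_state())
for n in('scene','top'):
    c=cam(n,n+'0.png');print(n,c['cam_to_world'],c['mtx'])
E
```

```text
pics
{'clock': 0.0, 'joints': array([ 1.12343564e+00,  3.00444037e-01,  1.52160226e+00, -3.95140265e-05,
        1.32066411e+00, -6.65873743e-02]), 'qd': array([ 0.00054313, -0.00177029, -0.00112834, -0.00046383, -0.00069769,
       -0.00069171]), 'effort': array([-3.84825780e-04, -5.31809235e+01, -3.52741134e+01,  7.08858669e-02,
        2.44285382e-02, -1.56794345e-04]), 'eef_pos': array([204.38267298, 510.57199328, 404.09208237]), 'eef_rot': array([-3.14047483e+00, -3.61848144e-05,  2.76082912e+00]), 'wrist_force': array([-0.10029272,  0.23348556, -0.67259093]), 'moment': array([-0.01057831,  0.01347885,  0.02341066]), 'finger_force': 0.0, 'finger_gap': 93.95394254928217}
scene [[-4.27356527e-01 -4.19756254e-01  8.00731594e-01 -1.05873918e+02]
 [-9.03999373e-01  1.86339436e-01 -3.84789225e-01  3.39729223e+02]
 [ 1.23098103e-02 -8.88303046e-01 -4.59092765e-01  4.72801614e+02]
 [ 0.00000000e+00  0.00000000e+00  0.00000000e+00  1.00000000e+00]] [[442.61324605   0.         313.62001217]
 [  0.         442.61324605 233.70014178]
 [  0.           0.           1.        ]]
top [[-8.42190438e-03 -9.96598341e-01  8.19805941e-02  4.83804628e+02]
 [-9.99469759e-01  1.09680953e-02  3.06578270e-02 -2.33371248e+01]
 [-3.14527106e-02 -8.16789273e-02 -9.96162276e-01  1.10351264e+03]
 [ 0.00000000e+00  0.00000000e+00  0.00000000e+00  1.00000000e+00]] [[471.5838271    0.         323.58801558]
 [  0.         471.5838271  251.49862475]
 [  0.           0.           1.        ]]
```

View pics/scene0.png

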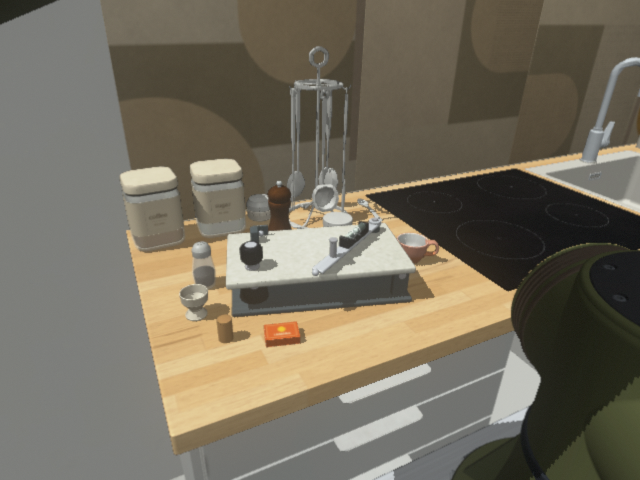

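View pics/top0.png

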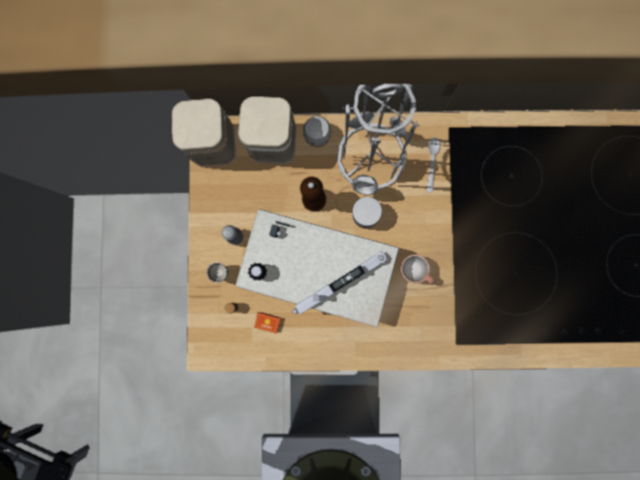

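The scene view shows the knob at (251,253), the peg at about (333,247) and the bar's free end at (318,270). In the top view the knob is at (257,271), the bar runs from its pivot near (383,259) to its end at (296,309), and the clip is at (278,230). I'll enlarge both.

```bash
python3 - <<'E'
from h import *
t=cv2.imread('pics/top0.png')[200:335,225:425];s=cv2.imread('pics/scene0.png')[205:315,220:420]
cv2.imwrite('pics/z0.png',np.vstack([cv2.resize(t,None,fx=2.4,fy=2.4,interpolation=2)[:,:480],cv2.resize(s,None,fx=2.4,fy=2.4,interpolation=2)]) )
c=cam('top')
for n,p in dict(knob=(257,271),pivot=(383,259),end=(296,309),clip=(278,230),b1=(330,240),b2=(300,290),b3=(350,310),b4=(265,290)).items(): print(n,pts(c,[p])[0].round(1))
for n,cor in dict(c1=(262,210),c2=(398,250),c3=(378,326),c4=(238,288)).items(): print(n,pts(c,[cor],75)[0].round(1))
E
```

```text
knob [525.5 148.1 113.6]
pivot [ 549.3 -119.2   95.3]
end [444.5  67.6  94.5]
clip [616.1 107.5  83.1]
b1 [593.9  -5.9  72.3]
b2 [484.8  60.7  71.5]
b3 [440.6 -47.9  73.4]
b4 [485.4 138.   69.3]
c1 [662.3 144.2  75. ]
c2 [ 569.9 -154.1   75. ]
c3 [ 405.9 -107.8   75. ]
c4 [490.2 196.7  75. ]
```

View pics/z0.png

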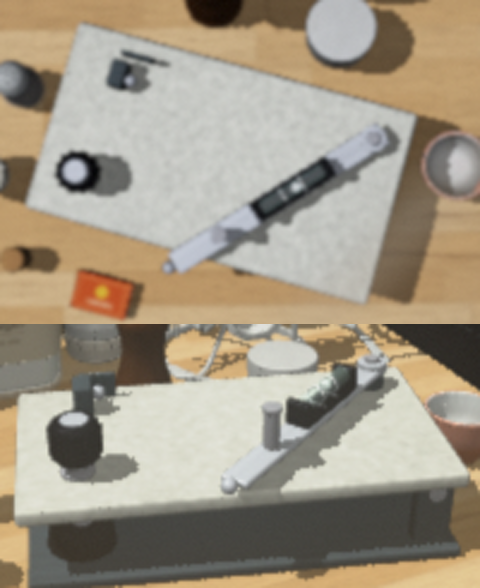

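The enlargement shows, in top-view pixels: pivot (381.3,257.5), bar end (295.8,311), peg near (317.5,299) and knob top (257.5,271.7). In the scene view, the peg top is at (333,239) and the knob top at (251,242).

```bash
cat >> h.py <<'E'
def info():
    s=manip.read_state();print(round(s['clock'],2),s['eef_pos'].round(1),s['eef_rot'].round(4),'F',s['wrist_force'].round(1),'M',s['moment'].round(2),'gap',round(s['finger_gap'],1),round(s['finger_force'],1))
    return s
E
python3 - <<'E'
from h import *
t=cam('top');s=cam('scene')
print('piv',pts(t,[(381.3,257.5)],95),'end',pts(t,[(295.8,311)],92),'pegT',pts(t,[(317.5,299)],126),'pegS',pts(s,[(333,239.5)],126),'range',pts(s,[(333,244)]))
print('knobT',pts(t,[(257.5,271.7)],116),'knobS',pts(s,[(251.3,243)],116), pts(s,[(251,255)]))
P=np.array([549.,-119,92]);b=np.array([-.49,.872,0])
print('peg pred',P+160*b)
# bar mask: bluish light pixels above board by range
T=np.array(t['cam_to_world']);v,u=np.mgrid[230:330,270:400];X=pts(t,np.c_[u.ravel(),v.ravel()])
m=(X[:,2]>84)&(X[:,2]<105);Q=X[m,:2]
mu=Q.mean(0);w,V=np.linalg.eigh(np.cov((Q-mu).T));d=V[:,1]*np.sign(V[1,1]);e=(Q-mu)@d
print('bar',m.sum(),mu,d,e.min(),e.max(),mu+d*e.min(),mu+d*e.max(),np.median(X[m,2]))
E
```

```text
piv [[ 552.57032008 -115.62606322   95.        ]] end [[440.12180455  68.27897728  92.        ]] pegT [[465.94292352  20.15736634 126.        ]] pegS [[466.86408725  28.52565587 126.        ]] range [[466.07884153  28.63790049 117.87251527]]
knobT [[523.91625135 146.67078797 116.        ]] knobS [[528.18654995 151.04476511 116.        ]] [[508.90889442 158.51212484 104.67006412]]
peg pred [470.6   20.52  92.  ]
bar 850 [507.05502719 -12.35464142] [-0.32217262  0.94668094] -121.671418692074 103.8229151669395 [ 546.25422686 -127.53865451] [473.60612665  85.93253356] 93.316784132326
```

{"name": "step_arm", "arguments": {"increments": [[[0,0,0,-0.885,-0.74,0,-1],[0,0,0,-0.885,-0.74,0,-1],[0,0,0,-0.885,-0.74,0,-1],[0,0,0,-0.885,-0.74,0,-1],[0,0,0,-0.885,-0.74,0,-1]]]}}

```text
clock: 0.75
eef_pos: [314.1, 305.7, 404.7]
eef_rot: [3.141, 0.0, 2.761]
wrist_force: [1.1, 0.2, 0.4]
finger_gap: 94.4
finger_force: 0.0
```

{"name": "step_arm", "arguments": {"increments": [[[0,0,0,-0.885,-0.74,0,0.1],[0,0,0,-0.885,-0.74,0,0.1],[0,0,0,-0.885,-0.74,0,0.1],[0,0,0,-0.885,-0.74,0,0.1],[0,0,0,-0.885,-0.74,0,0.1]]]}}

```text
clock: 1.25
eef_pos: [423.5, 102.4, 404.8]
eef_rot: [3.141, 0.0, 2.761]
wrist_force: [1.1, 0.0, 0.5]
finger_gap: 57.5
finger_force: 0.0
```

{"name": "step_arm", "arguments": {"increments": [[[0,0,0.164,0,0,0,0.1],[0,0,0.164,0,0,0,0.1],[0,0,0.164,0,0,0,0.1],[0,0,0.164,0,0,0,0.1],[0,0,0.162,0,0,0,0.1]]]}}

```text
clock: 1.75
eef_pos: [423.0, 104.2, 404.6]
eef_rot: [-3.142, -0.0, 2.113]
wrist_force: [0.0, -0.6, 0.9]
finger_gap: 42.4
finger_force: 0.0
```

```bash
cat >> h.py <<'E'
def need(x,y,z,yaw=None,s=None):
    "shift in tool axes (full-scale units) to reach TCP x,y,z; wz to reach yaw"
    from scipy.spatial.transform import Rotation as R
    s=s or info();r=R.from_euler('xyz',s['eef_rot'])
    d=r.inv().apply(np.array([x,y,z])-s['eef_pos'])/40
    w=None if yaw is None else (r.inv()*R.from_euler('xyz',[np.pi,0,yaw])).as_rotvec()/np.radians(45)
    print('shift',d.round(3),'turn',None if w is None else w.round(3))
E
python3 - <<'E'
from h import *
need(467.5,23,303,2.119)
E
```

```text
1.75 [423.  104.2 404.6] [-3.1415 -0.      2.1129] F [ 0.  -0.6  0.9] M [-0.02  0.07 -0.01] gap 42.4 0.0
shift [-2.312 -0.094  2.54 ] turn [-0.    -0.    -0.008]
```

{"name": "step_arm", "arguments": {"increments": [[[0,0,0,-0.77,-0.03,0,0.1],[0,0,0,-0.77,-0.03,0,0.1],[0,0,0,-0.77,-0.03,0,0.1],[0,0,0,0,0,0.8,0.1],[0,0,0,0,0,0,0.1]]]}}

```text
clock: 2.25
eef_pos: [467.7, 22.9, 369.7]
eef_rot: [-3.137, -0.003, 2.117]
wrist_force: [0.3, -0.3, -0.2]
finger_gap: 42.1
finger_force: 0.0
```

```bash
python3 - <<'E'
from h import *
need(467.5,23,303,2.119)
s=cam('scene');t=cam('top')
a=cv2.cvtColor(s['frame'],4)[160:320,230:430];b=cv2.cvtColor(t['frame'],4)[200:335,240:440]
cv2.imwrite('pics/z1.png',np.vstack([cv2.resize(a,None,fx=2,fy=2),cv2.resize(b,None,fx=2,fy=2)]))
E
```

```text
2.25 [467.7  22.9 369.7] [-3.1369e+00 -3.0000e-03  2.1170e+00] F [ 0.3 -0.3 -0.2] M [-0.01 -0.01 -0.03] gap 42.1 0.0
shift [-0.     0.004  1.668] turn [-0.006 -0.004 -0.003]
```

View pics/z1.png

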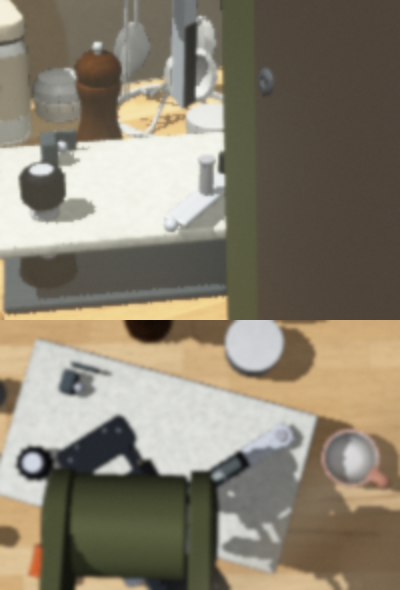

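The scene crop shows the peg clear at pixel (333,240) with one finger just above and behind it. The gripper is at the planned place, so I'll descend straddling the peg.

{"name": "step_arm", "arguments": {"increments": [[[0,0,0,0,0,0.8,0.1],[0,0,0,0,0,0.4,0.1],[0,0,0,0,0,0.25,0.1],[0,0,0,0,0,0.2,0.1],[0,0,0,0,0,0,0.1]]]}}

```text
clock: 2.85
eef_pos: [468.1, 23.7, 306.7]
eef_rot: [-3.142, -0.0, 2.119]
wrist_force: [0.4, -0.2, -0.3]
finger_gap: 42.4
finger_force: 0.0
```

{"name": "step_arm", "arguments": {"increments": [[[0,0,0,0,0,0,0.72],[0,0,0,0,0,0,0.72],[0,0,0,0,0,0,0.72],[0,0,0,0,0,0,0.72],[0,0,0,0,0,0,0.72]]], "newtons": 4}}

```text
clock: 3.35
eef_pos: [468.1, 23.5, 306.8]
eef_rot: [3.141, 0.0, 2.118]
wrist_force: [0.1, 0.5, 0.3]
finger_gap: 13.2
finger_force: 0.2
```

{"name": "step_arm", "arguments": {"increments": [[[0,0,0,0,0,0.08,1],[0,0,0,0,0,0,1],[0,0,0,0,0,0,1]]], "newtons": 4}}

```text
clock: 3.65
eef_pos: [468.2, 23.4, 303.6]
eef_rot: [3.141, 0.001, 2.118]
wrist_force: [-0.2, -0.6, 4.1]
finger_gap: 11.8
finger_force: 4.0
```

{"name": "step_arm", "arguments": {"increments": [[[0,0,0.127,-0.02,0.4,0,1],[0,0,0.127,-0.02,0.4,0,1],[0,0,0.127,-0.02,0.4,0,1],[0,0,0,0,0,0,1]]], "newtons": 6}}

```text
clock: 4.05
eef_pos: [513.1, 42.5, 303.4]
eef_rot: [3.141, -0.0, 1.818]
wrist_force: [-0.2, 2.8, 4.8]
finger_gap: 11.8
finger_force: 6.0
```

{"name": "step_arm", "arguments": {"increments": [[[0,0,0.127,-0.02,0.4,0,1],[0,0,0.127,-0.02,0.4,0,1],[0,0,0.127,-0.02,0.4,0,1],[0,0,0,0,0,0,1]]], "newtons": 6}}

```text
clock: 4.45
eef_pos: [560.5, 47.0, 303.3]
eef_rot: [3.141, -0.001, 1.519]
wrist_force: [-0.0, 6.0, 3.6]
finger_gap: 11.8
finger_force: 6.0
```

```bash
python3 - <<'E'
from h import *
info()
c=cam('top');cam('scene','s2.png')
cv2.imwrite('pics/z2.png',cv2.resize(cv2.cvtColor(c['frame'],4)[195:335,225:425],None,fx=3,fy=3))
E
```

```text
4.45 [560.5  47.  303.3] [ 3.1413e+00 -1.2000e-03  1.5194e+00] F [-0.   6.   3.6] M [ 1.11 -0.06  0.06] gap 11.8 6.0
```

View pics/s2.png

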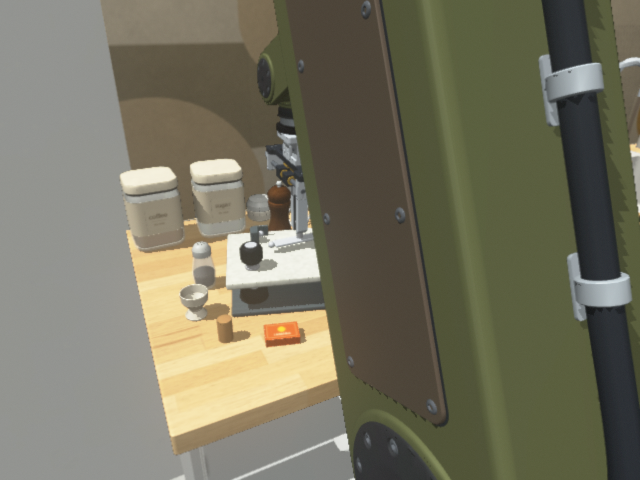

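The bar follows: its free end is now at (270,243), close to the clip at (258,233). There is a 6 N outward pull, so I'll ease outward while continuing.

{"name": "step_arm", "arguments": {"increments": [[[0,0,0.102,0.04,0.32,0,1],[0,0,0.102,0.02,0.32,0,1],[0,0,0,0,0,0,1],[0,0,0,0,0,0,1]]], "newtons": 10}}

```text
clock: 4.95
eef_pos: [585.2, 45.8, 302.9]
eef_rot: [-3.14, 0.002, 1.362]
wrist_force: [-0.8, -6.0, 1.3]
finger_gap: 11.7
finger_force: 10.0
```

{"name": "step_arm", "arguments": {"increments": [[[0,0,0.05,0,0.12,0,1],[0,0,0,0,0,0,1]]]}}

```text
clock: 5.15
eef_pos: [589.9, 44.7, 303.0]
eef_rot: [-3.141, 0.002, 1.322]
wrist_force: [-0.3, -6.0, 1.3]
finger_gap: 11.2
finger_force: 10.0
```

{"name": "step_arm", "arguments": {"increments": [[[0,0,0.025,0,0.08,0,1],[0,0,0,0,0,0,1]]]}}

```text
clock: 5.35
eef_pos: [592.9, 44.0, 302.9]
eef_rot: [-3.14, 0.002, 1.303]
wrist_force: [-1.9, -6.9, 0.8]
finger_gap: 11.6
finger_force: 10.0
```

{"name": "step_arm", "arguments": {"increments": [[[0,0,0.01,-0.05,0.06,0,1],[0,0,0,0,0,0,1]]]}}

```text
clock: 5.55
eef_pos: [594.9, 42.2, 303.4]
eef_rot: [-3.141, -0.0, 1.294]
wrist_force: [-0.1, 1.0, 0.6]
finger_gap: 11.5
finger_force: 10.0
```

{"name": "step_arm", "arguments": {"increments": [[[0,0,0.01,0,0.06,0,1],[0,0,0,0,0,0,1]]]}}

```text
clock: 5.75
eef_pos: [597.6, 41.7, 303.4]
eef_rot: [3.141, -0.0, 1.285]
wrist_force: [0.1, 1.0, 1.2]
finger_gap: 11.7
finger_force: 10.0
```

{"name": "step_arm", "arguments": {"increments": [[[0,0,0.01,0,0.06,0,1],[0,0,0,0,0,0,1]]]}}

```text
clock: 5.95
eef_pos: [599.9, 41.0, 303.3]
eef_rot: [-3.141, 0.0, 1.277]
wrist_force: [-1.1, 1.0, 0.2]
finger_gap: 11.7
finger_force: 10.0
```

{"name": "step_arm", "arguments": {"increments": [[[0,0,0,0,0.05,0,1],[0,0,0,0,0,0,1]]]}}

```text
clock: 6.15
eef_pos: [601.5, 40.4, 303.0]
eef_rot: [-3.14, 0.001, 1.277]
wrist_force: [-5.2, -0.8, 1.5]
finger_gap: 11.4
finger_force: 10.0
```

{"name": "step_arm", "arguments": {"increments": [[[0,0,0,0,0.05,0,1],[0,0,0,0,0,0,1]]]}}

```text
clock: 6.35
eef_pos: [603.2, 39.8, 302.7]
eef_rot: [-3.138, 0.001, 1.277]
wrist_force: [-8.5, -1.8, 1.7]
finger_gap: 11.8
finger_force: 10.0
```

{"name": "step_arm", "arguments": {"increments": [[[0,0,0,0,0.05,0,1],[0,0,0,0,0,0,1]]]}}

```text
clock: 6.55
eef_pos: [604.8, 39.3, 302.4]
eef_rot: [-3.136, 0.002, 1.277]
wrist_force: [-13.7, 0.3, 1.9]
finger_gap: 11.7
finger_force: 10.0
```

{"name": "step_arm", "arguments": {"increments": [[[0,0,0,0,-0.12,0,0.4],[0,0,0,0,0,0,0.4],[0,0,0,0,0,0,0.4],[0,0,0,0,0,-0.9,0.2],[0,0,0,0,0,-0.9,0]]]}}

```text
clock: 7.05
eef_pos: [601.0, 40.7, 375.8]
eef_rot: [-3.14, 0.001, 1.277]
wrist_force: [0.4, 0.6, 0.4]
finger_gap: 40.9
finger_force: 0.0
```

{"name": "step_arm", "arguments": {"increments": [[[0,0,0,-0.5,-0.9,-0.8,-0.3],[0,0,0,-0.5,-0.9,0,-0.3],[0,0,0,-0.5,-0.9,0,-0.3],[0,0,0,-0.5,-0.9,0,-0.3],[0,0,0,0,0,0,-0.3]]]}}

```text
clock: 7.55
eef_pos: [438.6, 5.7, 406.6]
eef_rot: [3.141, 0.0, 1.277]
wrist_force: [-0.6, -0.2, 0.2]
finger_gap: 61.0
finger_force: 0.0
```

```bash
python3 - <<'E'
from h import *
info()
c=cam('top');s=cam('scene')
a=cv2.cvtColor(c['frame'],4)[195:335,225:425];b=cv2.cvtColor(s['frame'],4)[205:315,220:420]
cv2.imwrite('pics/z3.png',np.vstack([cv2.resize(a,None,fx=2.4,fy=2.4,interpolation=2),cv2.resize(b,None,fx=2.4,fy=2.4,interpolation=2)]))
E
```

```text
7.55 [438.6   5.7 406.6] [3.1409e+00 1.0000e-04 1.2766e+00] F [-0.6 -0.2  0.2] M [-0.08  0.08 -0.01] gap 61.0 0.0
```

View pics/z3.png

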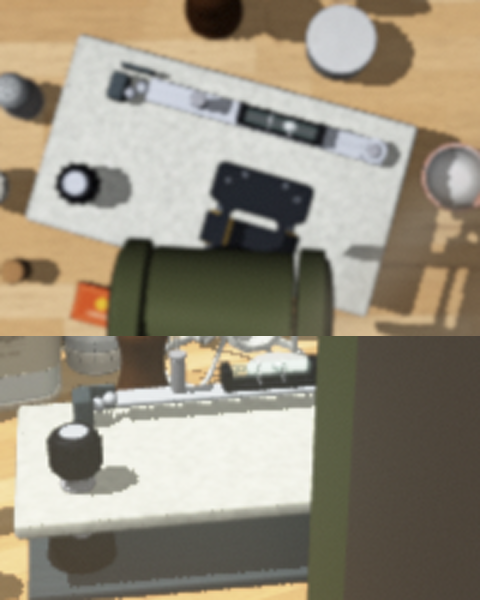

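The bar now lies in the clip. In the top crop its nose is inside the post at (125,87), and the dark vial body is clear at (280,125) with the bubble at about (288,127). Next is the knob.

```bash
python3 - <<'E'
from h import *
need(526,149,281,1.277)
E
```

```text
7.65 [441.6   6.1 406.9] [ 3.1395e+00 -5.0000e-04  1.2767e+00] F [-0.4  0.2  0.4] M [ 0.01  0.09 -0.01] gap 61.2 0.0
shift [4.03  0.977 3.152] turn [ 0.003 -0.001 -0.   ]
```

{"name": "step_arm", "arguments": {"increments": [[[0,0,0,0.806,0.195,0,-0.3],[0,0,0,0.806,0.195,0,-0.3],[0,0,0,0.806,0.195,0,-0.3],[0,0,0,0.806,0.195,0,-0.3],[0,0,0,0.806,0.195,0,-0.3]]]}}

```text
clock: 8.15
eef_pos: [527.2, 151.1, 405.7]
eef_rot: [3.141, -0.0, 1.278]
wrist_force: [-0.2, -0.2, 0.8]
finger_gap: 61.2
finger_force: 0.0
```

{"name": "step_arm", "arguments": {"increments": [[[0,0,0,0,0,0.9,-0.3],[0,0,0,0,0,0.9,-0.3],[0,0,0,0,0,0.4,-0.3],[0,0,0,0,0,0,-0.3]]]}}

```text
clock: 8.55
eef_pos: [526.2, 149.7, 315.4]
eef_rot: [-3.138, 0.002, 1.278]
wrist_force: [0.2, -0.0, 0.2]
finger_gap: 61.4
finger_force: 0.0
```

```bash
python3 - <<'E'
from h import *
need(526,149,281,1.277)
c=cam('top');s=cam('scene')
a=cv2.cvtColor(c['frame'],4)[195:335,225:425];b=cv2.cvtColor(s['frame'],4)[205:315,220:420]
cv2.imwrite('pics/z4.png',np.vstack([cv2.resize(a,None,fx=2.4,fy=2.4,interpolation=2),cv2.resize(b,None,fx=2.4,fy=2.4,interpolation=2)]))
E
```

```text
8.55 [526.2 149.7 315.4] [-3.1378e+00  2.1000e-03  1.2775e+00] F [ 0.2 -0.   0.2] M [-0.07  0.08 -0.01] gap 61.4 0.0
shift [-0.016  0.004  0.859] turn [-0.005  0.003  0.001]
```

View pics/z4.png

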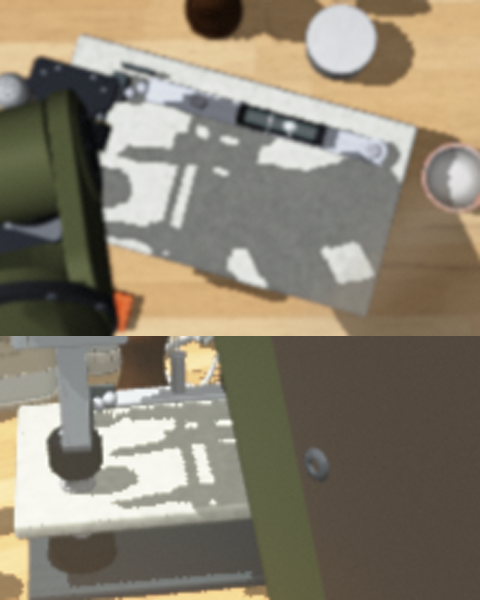

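The near finger is centred on the knob (crop (75,450)). From above, the vial stays clear of the arm. I'll lower, grip and push.

{"name": "step_arm", "arguments": {"increments": [[[0,0,0,0,0,0.5,-0.3],[0,0,0,0,0,0.35,-0.3],[0,0,0,0,0,0,-0.3]]]}}

```text
clock: 8.95
eef_pos: [525.6, 149.2, 283.1]
eef_rot: [-3.14, 0.001, 1.277]
wrist_force: [0.3, -1.1, 0.2]
finger_gap: 60.9
finger_force: 0.0
```

{"name": "step_arm", "arguments": {"increments": [[[0,0,0,0,0,0,1],[0,0,0,0,0,0,1],[0,0,0,0,0,0,1],[0,0,0,0,0,0,1],[0,0,0,0,0,0,1]]], "newtons": 35}}

```text
clock: 9.45
eef_pos: [525.7, 149.2, 284.6]
eef_rot: [3.141, -0.0, 1.277]
wrist_force: [1.3, 0.1, 0.9]
finger_gap: 35.2
finger_force: 35.0
```

{"name": "step_arm", "arguments": {"increments": [[[0,0,0,0,0,0.1,1],[0,0,0,0,0,0.04,1],[0,0,0,0,0,0,1]]]}}

```text
clock: 9.75
eef_pos: [525.8, 149.7, 278.9]
eef_rot: [3.14, -0.002, 1.277]
wrist_force: [0.8, 4.7, 8.2]
finger_gap: 34.8
finger_force: 35.0
```

{"name": "step_arm", "arguments": {"increments": [[[0,0,0,0,0,0.03,1],[0,0,0,0,0,0,1]]]}}

```text
clock: 9.95
eef_pos: [525.8, 149.7, 278.1]
eef_rot: [3.14, -0.002, 1.277]
wrist_force: [1.9, 4.4, 8.7]
finger_gap: 34.7
finger_force: 35.0
```

{"name": "step_arm", "arguments": {"increments": [[[0,0,0,0,0,0.04,1],[0,0,0,0,0,0,1]]]}}

```text
clock: 10.15
eef_pos: [525.9, 149.8, 276.9]
eef_rot: [3.139, -0.002, 1.277]
wrist_force: [1.5, 5.8, 13.6]
finger_gap: 35.2
finger_force: 35.0
```

{"name": "step_arm", "arguments": {"increments": [[[0,0,0,0,0,0.02,1],[0,0,0,0,0,0,1]]]}}

```text
clock: 10.35
eef_pos: [526.0, 149.8, 276.4]
eef_rot: [3.139, -0.003, 1.277]
wrist_force: [0.9, 5.4, 13.8]
finger_gap: 34.9
finger_force: 35.0
```

```bash
python3 - <<'E'
from h import *
info()
A=[cam('top') for _ in range(8)];f=np.mean([c['frame'] for c in A],0)
np.save('v0.npy',f)
a=f[230:262,315:368].astype(np.uint8)
cv2.imwrite('pics/z5.png',cv2.resize(a,None,fx=14,fy=14,interpolation=cv2.INTER_CUBIC)[...,::-1])
E
```

```text
10.35 [526.  149.8 276.4] [ 3.1386e+00 -2.6000e-03  1.2773e+00] F [ 0.9  5.4 13.8] M [ 0.7  -0.1  -0.11] gap 34.9 35.0
```

View pics/z5.png

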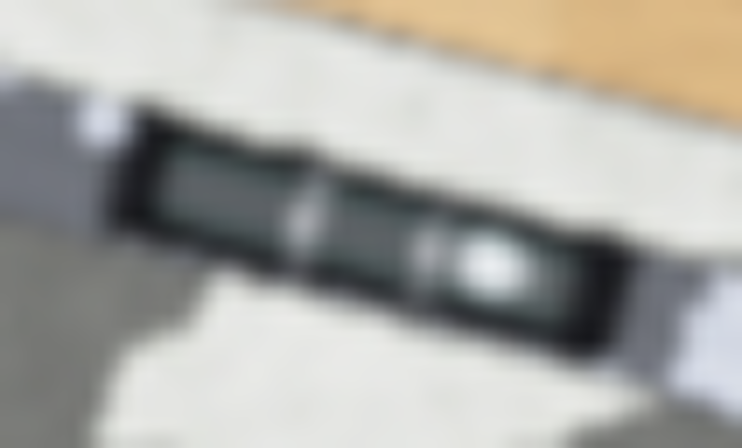

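The rings are at crop (305,218) and (430,260), which gives 6.7 px/mm, with the middle at (367,239). The bubble is at about (497,265), roughly 19 mm away from the knob end. I'll turn counter-clockwise by about 1.2 rad, climbing with the knob.

{"name": "step_arm", "arguments": {"increments": [[[0,0,-0.15,0,0,-0.019,1],[0,0,-0.15,0,0,-0.019,1],[0,0,-0.15,0,0,-0.019,1],[0,0,0,0,0,0,1]]]}}

```text
clock: 11.15
eef_pos: [525.9, 149.6, 278.6]
eef_rot: [3.139, -0.001, 1.635]
wrist_force: [1.9, 4.1, 13.0]
finger_gap: 35.0
finger_force: 35.0
```

{"name": "step_arm", "arguments": {"increments": [[[0,0,-0.15,0,0,-0.019,1],[0,0,-0.15,0,0,-0.019,1],[0,0,-0.15,0,0,-0.019,1],[0,0,0,0,0,0,1]]]}}

```text
clock: 11.55
eef_pos: [525.9, 149.4, 280.8]
eef_rot: [3.139, 0.0, 1.988]
wrist_force: [1.6, 2.4, 13.1]
finger_gap: 34.9
finger_force: 35.0
```

{"name": "step_arm", "arguments": {"increments": [[[0,0,-0.15,0,0,-0.019,1],[0,0,-0.15,0,0,-0.019,1],[0,0,-0.15,0,0,-0.019,1],[0,0,0,0,0,0,1]]]}}

```text
clock: 11.95
eef_pos: [526.0, 149.4, 283.2]
eef_rot: [3.139, 0.002, 2.342]
wrist_force: [3.2, 1.4, 13.5]
finger_gap: 35.3
finger_force: 35.0
```

{"name": "step_arm", "arguments": {"increments": [[[0,0,0,0,0,0,1],[0,0,0,0,0,0,1],[0,0,0,0,0,0,1],[0,0,0,0,0,0,1],[0,0,0,0,0,0,1]]]}}

```text
clock: 12.45
eef_pos: [526.1, 149.4, 283.2]
eef_rot: [3.139, 0.002, 2.338]
wrist_force: [2.8, 1.5, 14.2]
finger_gap: 34.7
finger_force: 35.0
```

```bash
cat >> h.py <<'E'
def vial():
    f=np.mean([cam('top')['frame'] for _ in range(8)],0)
    k=14;z=cv2.resize(f[230:262,315:368].astype(np.float32),None,fx=k,fy=k,interpolation=cv2.INTER_CUBIC)
    # brightness profile along the tube through ring centres (305,218)-(430,260), mm from middle (+ away from knob)
    m=np.array([367.5,239.]);d=np.array([125,42.]);d/=np.hypot(*d);n=np.array([-d[1],d[0]])
    s=np.arange(-30,30.1,1)
    pr=[np.mean([z[tuple(np.int32((m+d*6.73*a+n*o)[::-1]))].mean() for o in range(-20,21,5)]) for a in s]
    print([(int(a),int(p)) for a,p in zip(s,pr)])
    return z
E
python3 - <<'E'
from h import *
info()
z=vial();cv2.imwrite('pics/z6.png',np.clip(z,0,255).astype(np.uint8)[...,::-1])
E
```

```text
12.45 [526.1 149.4 283.2] [3.1386e+00 1.9000e-03 2.3378e+00] F [ 2.8  1.5 14.2] M [0.02 0.06 0.02] gap 34.7 35.0
[(-30, 63), (-29, 77), (-28, 86), (-27, 91), (-26, 94), (-25, 94), (-24, 94), (-23, 94), (-22, 94), (-21, 94), (-20, 94), (-19, 94), (-18, 94), (-17, 94), (-16, 94), (-15, 93), (-14, 94), (-13, 97), (-12, 106), (-11, 121), (-10, 138), (-9, 150), (-8, 152), (-7, 142), (-6, 126), (-5, 111), (-4, 100), (-3, 95), (-2, 93), (-1, 93), (0, 93), (1, 94), (2, 100), (3, 113), (4, 131), (5, 153), (6, 174), (7, 189), (8, 196), (9, 197), (10, 195), (11, 190), (12, 184), (13, 177), (14, 165), (15, 149), (16, 131), (17, 115), (18, 102), (19, 95), (20, 91), (21, 90), (22, 90), (23, 90), (24, 90), (25, 90), (26, 91), (27, 91), (28, 91), (29, 89), (30, 86)]
```

View pics/z6.png

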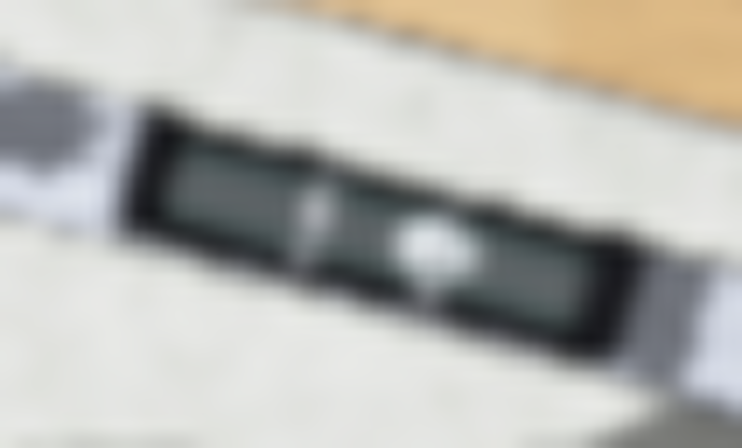

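The rings are now at crop (313,222) and about (438,262). The bubble at (437,250) is about 9 mm from the middle and still on the far side, so I'll turn about 0.7 rad further.

{"name": "step_arm", "arguments": {"increments": [[[0,0,-0.15,0,0,-0.019,1],[0,0,-0.15,0,0,-0.019,1],[0,0,-0.15,0,0,-0.019,1],[0,0,0,0,0,0,1]]]}}

```text
clock: 13.25
eef_pos: [526.0, 149.5, 285.5]
eef_rot: [3.139, 0.003, 2.695]
wrist_force: [3.6, 2.1, 13.8]
finger_gap: 34.9
finger_force: 35.0
```

{"name": "step_arm", "arguments": {"increments": [[[0,0,-0.15,0,0,-0.019,1],[0,0,-0.15,0,0,-0.019,1],[0,0,-0.15,0,0,-0.019,1],[0,0,0,0,0,0,1]]]}}

```text
clock: 13.65
eef_pos: [526.0, 149.6, 287.8]
eef_rot: [3.14, 0.004, 3.048]
wrist_force: [3.3, 3.8, 12.3]
finger_gap: 34.9
finger_force: 35.0
```

{"name": "step_arm", "arguments": {"increments": [[[0,0,0,0,0,0,1],[0,0,0,0,0,0,1],[0,0,0,0,0,0,1],[0,0,0,0,0,0,1],[0,0,0,0,0,0,1]]]}}

```text
clock: 14.15
eef_pos: [526.1, 149.6, 287.8]
eef_rot: [3.14, 0.004, 3.045]
wrist_force: [3.4, 3.1, 12.1]
finger_gap: 35.0
finger_force: 35.0
```

{"name": "step_arm", "arguments": {"increments": [[[0,0,0,0,0,0,1],[0,0,0,0,0,0,1],[0,0,0,0,0,0,1],[0,0,0,0,0,0,1],[0,0,0,0,0,0,1]]]}}

```text
clock: 14.65
eef_pos: [526.1, 149.6, 287.8]
eef_rot: [3.14, 0.004, 3.045]
wrist_force: [2.1, 3.1, 13.2]
finger_gap: 34.8
finger_force: 35.0
```

```bash
python3 - <<'E'
from h import *
info();print(manip.read_state()['joints'])
z=vial();cv2.imwrite('pics/z7.png',np.clip(z,0,255).astype(np.uint8)[...,::-1])
E
```

```text
14.65 [526.1 149.6 287.8] [3.1398 0.0038 3.0445] F [ 2.1  3.1 13.2] M [ 0.72 -0.36  0.06] gap 34.8 35.0
[ 2.10002620e-01  4.17155235e-01  1.65188075e+00  6.56551720e-04
  1.06834766e+00 -1.26403860e+00]
[(-30, 51), (-29, 66), (-28, 79), (-27, 87), (-26, 92), (-25, 94), (-24, 94), (-23, 94), (-22, 94), (-21, 94), (-20, 94), (-19, 94), (-18, 94), (-17, 94), (-16, 94), (-15, 94), (-14, 94), (-13, 94), (-12, 96), (-11, 103), (-10, 113), (-9, 125), (-8, 132), (-7, 130), (-6, 122), (-5, 114), (-4, 113), (-3, 125), (-2, 145), (-1, 168), (0, 187), (1, 200), (2, 205), (3, 205), (4, 199), (5, 189), (6, 175), (7, 160), (8, 148), (9, 142), (10, 142), (11, 144), (12, 142), (13, 132), (14, 117), (15, 104), (16, 94), (17, 91), (18, 90), (19, 90), (20, 90), (21, 90), (22, 90), (23, 89), (24, 89), (25, 88), (26, 88), (27, 88), (28, 88), (29, 87), (30, 86)]
```

View pics/z7.png

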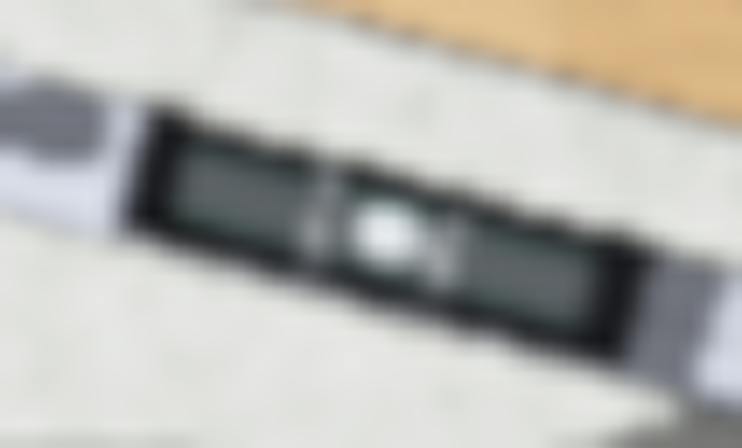

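The bubble sits between the rings: they are at -7.8 and +11.5 mm on the profile, so the middle is at 1.9 mm. The bubble is centred at about 2.6 mm, under 1 mm off. The push is steady at about 13 N and the grip at 35 N, so I'll hand it in.

```bash
python3 -c "
from h import *
print(workorder.sign_off())"
```

```text
the job is handed in; nothing more can be done
None
```

I shut the bar in its clip and handed the job in holding the knob down at about 13 N, with the bubble within about 1 mm of centre; sign-off gave no verdict.

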